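# Collect the blunt turning cutters for regrinding

## Robot

A 6-joint arm with a two-finger parallel gripper is mounted at the origin on the work surface. World frame = base frame: x ahead of the robot, y to its left, z up, the work surface at z = 0. Lengths are in mm, angles in rad, forces in N, time in s.
With the tool pointing down it reaches from about 325 to 750 mm from the base axis. Payload 7.6 kg.
Tool frame: the origin (TCP) lies midway between the tips of the shut fingers; the grasp point (between the pads) lies 19 mm behind it; z points along the fingers, y is the line along which they close (so a half turn about z gives the same grasp; the last joint's range is limited). The gripper opens to 85 mm and grips with 20 to 120 N. Pads are 22 mm wide; open, the fingers measure 114 mm over their backs; the gripper's body (76 mm by 85 mm) begins 54 mm behind the grasp point. The pads swing forward as they close: fully open they stand 13 mm farther back than shut.
Start: joints at [1.113, 0.052, 1.401, -0, 1.689, -0.07], TCP at [198.516, 486.042, 231.323] pointing down, gripper open.
Joint ranges: [-2.9, 2.9], [-0.91, 2.17], [0.12, 2.37], [-1.06, 4.2], [0.26, 2.73], [-2.93, 2.93]. Speed limits (rad/s): [2.57, 2.57, 3.01, 3.14, 3.14, 3.14].

## Interface

Orientations are given as a unit quaternion [x, y, z, w].
In Python, from rig import * gives the robot as it stands. The module is installed in compiled form; this text tells all that it offers.
- The arm moves only by the tool step_arm, never from a script. Its argument "series" is a list that holds one entry, the list of rows, each a list of 7 numbers: the turn, a rotation vector about the world's x, y, z in degrees, then the shift along the world's x, y, z in mm, then the finger opening in mm, from 0 to 85.4. A call has exactly 8 rows; each row is the pose to reach, as a shift and turn from the pose commanded when the call began; what a row does not reach only later rows make up. A row lasts 1/12 s, in which the tool goes at most 41.7 mm and 7.16 degrees, less where a joint would pass 70% of its speed; a pose out of reach is approached as far as the arm can. A call with a gripper value outside its range is refused whole. The fingers move at their own pace and stop on an object; the grip force is fixed at half the most. Time passes only in rows, so rows that repeat a pose let the fingers close, or fill a call up. It gives the time, the measured TCP pose, the force, the opening and the grip force at its end, in the units of the state.
- get_state(): the state, without advancing time (a new reading comes with each control period).
- capture(name): name is "scene" or "top" or "wrist"; returns the picture (420x560x3 uint8, red, green, blue); there is no depth.
- camera_info(name): a dict with "fx", "fy", "cx", "cy" (pixels), "R" (3x3) and "t" (3): a world point X has camera coordinates R X + t. Camera axes: x right, y down, z forward; pixel columns grow to the right and rows downward; lengths in mm; the calibration is good to about 2 mm. The wrist camera is an equidistant fisheye: a pixel r from the principal point sees the ray r / f radians off the axis. A picture is of the moment at which its call begins: read the wrist's pose just before it. camera_info takes no time and is no camera call; for the wrist camera it gives the pose at the moment of the call.
- close_job(): hands the job in; it is judged then, once.
The state is a dict: "clock": time; "q": joint angles; "joint_velocities": joint speeds; "tau": joint torques, N m; "ee_pos": TCP position; "tcp_rot": TCP orientation; "wrist_force": force on the tool from outside, world axes, zero at the start; "moment": the same for the moment, N m; "gripper_width": opening from 0.0 (shut) to 1.0 (fully open); "gripper_force": force on a finger pad.
Only numpy, scipy, OpenCV 4.12 (cv2) and the standard library are available. Lean on these libraries where they do the work, as an engineer would, in place of code of your own. Each camera call takes 0.05 s, during which the arm holds its last target. There are 200 camera calls.

## Task

Send the blunt cutters off for regrinding: lift the wooden lid off the blue tin by its knob and lay it flat on the bench, then pull every red-capped cutter bar out of the sprung clip strip, one at a time, and put them all in the tin, and last put the lid back on so that it sits flat and home in the tin's mouth. Leave the green-capped bars fully home in the strip and the other things on the bench where they are.

Things in the scene. Friction and masses are not known exactly. Their poses are not given: they have to be found in the camera images.
- strip: wooden clip strip, fixed: 310 mm long (y), x from -30 to +55 mm, 50 mm high; origin on the bench under the slot row. Six slots at x = 0, y = -120 to 120 mm, 48 mm apart, 0.7 mm play; bars stand square to it, 63 mm standing out. On each slot's +x side a sprung roller catches the bar's waist: a straight upward pull of about 8 to 15 N frees it, some drag over the first 35 mm
- tin: round blue steel tin fixed to the bench, open top under the lid: 160 mm outside diameter, 125 mm high, 152 mm inside diameter, inner floor (rubber lined) 5 mm above the bench; origin at the centre of its underside, z up
- lid_knob (a point): loose wooden lid, 250 g: disc 166 mm across, 8 mm thick, under it a plug 140 mm across, 8 mm deep (6 mm play in the tin's mouth), on top a dark round knob 32 mm across, 30 mm high. Point at the knob's centre on the lid's axis, 31 mm above the disc's underside: 156 mm above the bench when on the tin, 39 mm when the lid lies on the bench; z up out of the knob
- red1_mid (a point): blunt cutter bar: steel bar 16 mm square, 105 mm long, 180 g; red plastic cap 18 mm square over its top 30 mm; waist 11 mm square 20 to 34 mm from the foot, where its slot's roller catches. Starts upright in a strip slot, foot 8 mm above the bench. Point at its centre, 52.5 mm from either end; z along the bar to the cap, x, y square to its sides. May be absent (None)
- red2_mid (a point): blunt cutter bar: steel bar 16 mm square, 105 mm long, 180 g; red plastic cap 18 mm square over its top 30 mm; waist 11 mm square 20 to 34 mm from the foot, where its slot's roller catches. Starts upright in a strip slot, foot 8 mm above the bench. Point at its centre, 52.5 mm from either end; z along the bar to the cap, x, y square to its sides. May be absent (None)
- red3_mid (a point): blunt cutter bar: steel bar 16 mm square, 105 mm long, 180 g; red plastic cap 18 mm square over its top 30 mm; waist 11 mm square 20 to 34 mm from the foot, where its slot's roller catches. Starts upright in a strip slot, foot 8 mm above the bench. Point at its centre, 52.5 mm from either end; z along the bar to the cap, x, y square to its sides. May be absent (None)
- red4_mid (a point): blunt cutter bar: steel bar 16 mm square, 105 mm long, 180 g; red plastic cap 18 mm square over its top 30 mm; waist 11 mm square 20 to 34 mm from the foot, where its slot's roller catches. Starts upright in a strip slot, foot 8 mm above the bench. Point at its centre, 52.5 mm from either end; z along the bar to the cap, x, y square to its sides. May be absent (None)
- green1_mid (a point): sharp cutter bar, to be left in the strip: steel bar 16 mm square, 105 mm long, 180 g; green plastic cap 18 mm square over its top 30 mm; waist 11 mm square 20 to 34 mm from the foot, where its slot's roller catches. Starts upright in a strip slot, foot 8 mm above the bench. Point at its centre, 52.5 mm from either end; z along the bar to the cap, x, y square to its sides
- green2_mid (a point): sharp cutter bar, to be left in the strip: steel bar 16 mm square, 105 mm long, 180 g; green plastic cap 18 mm square over its top 30 mm; waist 11 mm square 20 to 34 mm from the foot, where its slot's roller catches. Starts upright in a strip slot, foot 8 mm above the bench. Point at its centre, 52.5 mm from either end; z along the bar to the cap, x, y square to its sides
- offcut_mid (a point): bystander: pale wood offcut 90 x 140 x 45 mm lying flat; point at its centre
- spindle_mid (a point): bystander: small turned wooden spindle, upright, 60 mm across the foot, 130 mm high; point at its centre
- glue_mid (a point): bystander: white glue jar 70 mm across, 110 mm high; point at its centre
Not all that is in view belongs to the job. Leave any purple or white look-alike of the part that bears red1_mid alone.

How it is judged:
By the outcome, as a careful person would: the job done as asked, in the order asked, and still so for the second after the job is handed in, with the robot touching nothing.
Of red1, red2, red3, red4 only 2 to 4 are there at a start; the rules pass over those that are not, and their reading is None.
At some moment in a run one of lid may be knocked a few centimetres aside while the robot is not near it.
Once in a run the grip may slacken for a moment while it holds something.
It also fails if it takes over 210 s, if anything falls off the work surface, if the arm or the gripper's body presses on something with over 40 N, if the wrist force passes 120 N, or if a joint passes its speed limit or range.

## Working session

There is one attempt and no reset: what is moved stays moved. The work goes in short steps, Python scripts to look and compute and a tool call to move; the robot and the scene stay as the last step left them, time stands still between calls to the robot, and variables do not carry over. Pictures are saved under pics/ and viewed, at most 14 in all, crops included, and the job is handed in when it is done.

Besides the shell and the picture viewer there is one more tool, called after "Request:" as name(argument=value, ...), one argument or row to a line, values as JSON. step_arm: Moves the arm, as the interface text tells. Its arguments: {"type":"object","properties":{"series":{"type":"array"}},"required":["series"]}

```bash
mkdir -p pics; cat > h.py <<'E'
from rig import *
import numpy as np, cv2
def snap(n,f):
    i=camera_info(n); im=capture(n); cv2.imwrite('pics/'+f+'.png',im[:,:,::-1]); return im,i
def ray(i,u,v,fish=False):
    a=(u-i['cx'])/i['fx']; b=(v-i['cy'])/i['fy']
    if fish:
        r=np.hypot(a,b); s=np.sin(r)/max(r,1e-9); d=np.array([a*s,b*s,np.cos(r)])
    else: d=np.array([a,b,1.])
    R=np.array(i['R']); t=np.array(i['t']).ravel()
    return -R.T@t, R.T@d
def onz(i,u,v,z,fish=False):
    o,d=ray(i,u,v,fish); return (o+d*(z-o[2])/d[2]).round(1)
def proj(i,X):
    c=np.array(i['R'])@X+np.array(i['t']).ravel(); return i['fx']*c[0]/c[2]+i['cx'], i['fy']*c[1]/c[2]+i['cy']
E
python3 - <<'E'
from h import *
a,i=snap('scene','s1'); b,j=snap('top','t1')
print(get_state()); 
for k in (i,j): print(ray(k,k['cx'],k['cy']),k['fx'])
E
```

```text
{'clock': 0.1, 'q': array([ 1.11268360e+00,  5.28145087e-02,  1.40163769e+00,  2.62168032e-05,
        1.68857849e+00, -7.02801102e-02]), 'joint_velocities': array([ 0.00162763,  0.00029217, -0.00424155,  0.00091779, -0.0004365 ,
       -0.00059641]), 'tau': array([ 1.32979734e-03, -3.82579422e+01, -3.60986853e+01, -8.50930496e-05,
        4.79769136e-03, -2.36993571e-05]), 'ee_pos': array([198.39052389, 485.7852013 , 230.52800382]), 'tcp_rot': array([ 1.92701716e-01,  9.81257118e-01, -6.90669525e-04, -2.00326542e-04]), 'wrist_force': array([0.56200327, 0.69823608, 0.20729754]), 'moment': array([-0.05784451,  0.04691315, -0.0007544 ]), 'gripper_force': 0.0, 'gripper_width': 0.9996201325122428}
(array([1280.47263655,  243.91668599,  984.58795668]), array([-0.6418569 , -0.2087537 , -0.73786287])) 431.06176018408553
(array([ 467.03356801,  -19.141299  , 1515.87837065]), array([ 0.06305877,  0.01383217, -0.99791396])) 472.5065037020097
```

View pics/s1.png

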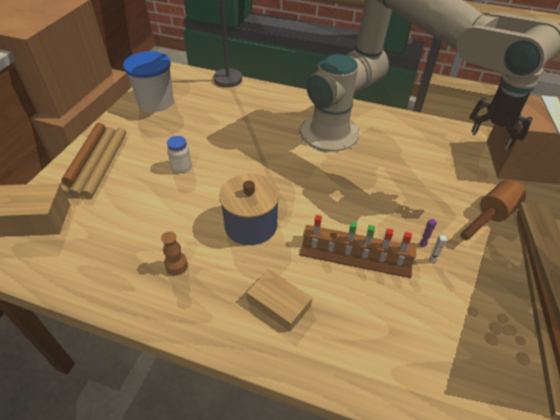

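View pics/t1.png

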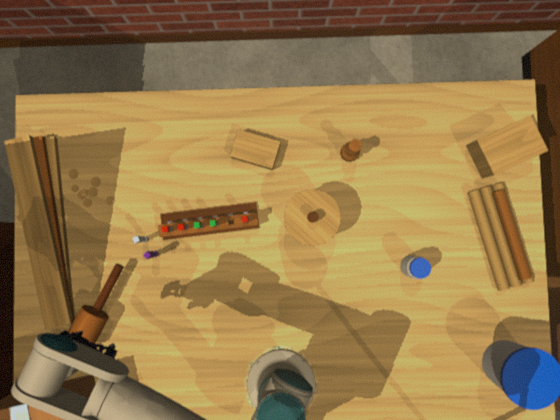

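The scene view shows red caps at (318,219), (389,234) and (407,238), greens at (352,229) and (371,230), and the knob at (249,187). The top view shows reds at about (165,230), (181,227) and (245,219), and the lid at (312,216). So there are three reds, and purple and white bars stand off to the side.

```bash
cat >> h.py <<'E'
def blobs(m,lo=4):
    n,l,s,c=cv2.connectedComponentsWithStats(m.astype(np.uint8)); return [(s[k,4],c[k].round(1)) for k in range(1,n) if s[k,4]>=lo]
def tri(a,b):
    (o,d),(p,e)=a,b; d=d/np.linalg.norm(d);e=e/np.linalg.norm(e)
    A=np.c_[d,-e]; x=np.linalg.lstsq(A,p-o,rcond=None)[0]; P=o+d*x[0];Q=p+e*x[1]; return ((P+Q)/2).round(1),np.linalg.norm(P-Q).round(1)
E
python3 - <<'E'
from h import *
S={}
for n,f,box in (('scene','s1',(290,200,425,280)),('top','t1',(155,200,265,242))):
    im=cv2.imread(f'pics/{f}.png'); h=cv2.cvtColor(im,cv2.COLOR_BGR2HSV).astype(int); H,s,v=h[...,0],h[...,1],h[...,2]
    B=np.zeros(H.shape,bool); B[box[1]:box[3],box[0]:box[2]]=1
    i=camera_info(n)
    for nm,m in (('red',((H<4)|(H>175))&(s>190)&(v>110)),('green',(abs(H-62)<20)&(s>120))):
        S[n,nm]=sorted([(c[0],c) for a,c in blobs(m&B)],key=lambda t:t[0]); print(n,nm,[(c[1].tolist(), onz(i,*c[1],105).tolist() if n=='top' else '') for c in S[n,nm]])
    if n=='top':print('knob',onz(i,313,216,165))
i,j=camera_info('scene'),camera_info('top')
print('knob',tri(ray(i,249,186),ray(j,313,216)))
for nm in('red','green'):
    for a,b in zip(S['scene',nm],S['top',nm][::-1]): print(nm,tri(ray(i,*a[1]),ray(j,*b[1])))
E
```

```text
scene red [([317.8, 217.7], ''), ([389.1, 231.6], ''), ([407.6, 235.0], '')]
scene green [([352.1, 229.7], ''), ([353.2, 224.3], ''), ([370.8, 229.2], '')]
top red []
top green [([196.6, 224.6], [506.4, 237.7, 105.0]), ([212.6, 222.6], [511.1, 189.7, 105.0])]
knob [ 520.5 -107.   165. ]
knob (array([ 519.5, -104.2,  165.1]), np.float64(5.8))
green (array([511.5, 191.7,  92.4]), np.float64(0.4))
green (array([511.2, 212.9, 124.5]), np.float64(43.4))
```

Request:
step_arm(
  series=[
    [[0,0,-7,20,-35,9,85],[0,0,-14,40,-70,18,85],[0,0,-21,60,-105,27,85],[0,0,-28,80,-140,36,85],[0,0,-35,100,-175,45,85],[0,0,-42,120,-210,54,85],[0,0,-49,140,-245,63,85],[0,0,-56,160,-280,70,85]],
  ],
)

```text
clock: 0.77
ee_pos: [358.9, 204.2, 301.9]
tcp_rot: [0.633, 0.774, 0.0, 0.0]
wrist_force: [1.0, 0.8, 0.3]
gripper_width: 0.995
gripper_force: 0.0
```

```bash
python3 - <<'E'
from h import *
s=get_state(); print(s['clock'],s['ee_pos'],s['tcp_rot'])
a,i=snap('wrist','w1'); b,j=snap('top','t2'); print(i)
j=camera_info('top')
for n,u,v,z in (('offcut',256,148,45),('glue',419,267,110),('spindle',350,150,130)): print(n,onz(j,u,v,z))
E
```

```text
0.7667 [358.90087246 204.21280755 301.92501163] [6.33013002e-01 7.74141080e-01 3.12712124e-04 1.71485190e-04]
{'fx': 325.19226210127806, 'fy': 325.19226210127806, 'cx': 282.3011585232694, 'cy': 207.01147593144813, 'R': array([[ 9.80134862e-01,  1.98332171e-01, -5.24835733e-05],
       [ 1.87778846e-01, -9.27896301e-01,  3.22098679e-01],
       [ 6.38338310e-02, -3.15709999e-01, -9.46706099e-01]]), 't': array([-391.8129472 ,   57.3446373 ,  489.93299578])}
offcut [744.   57.7  45. ]
glue [ 364.3 -417.5  110. ]
spindle [ 714.  -224.4  130. ]
```

View pics/w1.png

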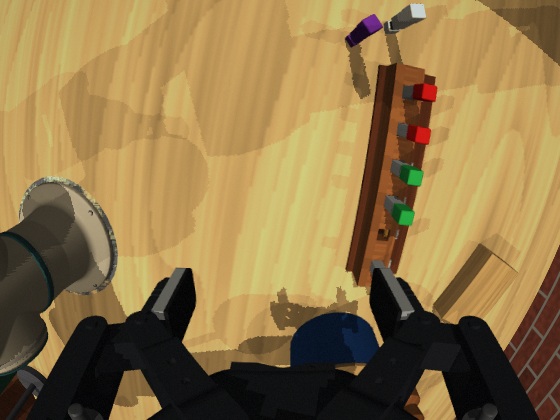

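The wrist view confirms the strip: reds at (430,92) and (420,135), greens at (410,177) and (403,213), then an empty slot. The tin is at the bottom, around (335,340).

Request:
step_arm(
  series=[
    [[0,0,-1,15,-36,0,85],[0,0,-2,35,-72,0,85],[0,0,-3,55,-108,0,85],[0,0,-4,75,-144,0,85],[0,0,-5,95,-180,0,85],[0,0,-6,115,-216,0,85],[0,0,-6,135,-252,0,85],[0,0,-6,152,-288,0,85]],
  ],
)

```text
clock: 1.53
ee_pos: [511.3, -83.3, 300.6]
tcp_rot: [0.67, 0.742, -0.0, -0.0]
wrist_force: [-0.0, 0.4, 0.1]
gripper_width: 0.995
gripper_force: 0.0
```

Request:
step_arm(
  series=[
    [[0,0,0,3,-36,0,85],[0,0,0,6,-72,0,85],[0,0,0,9,-100,0,85],[0,0,0,9,-100,0,85],[0,0,0,9,-100,0,85],[0,0,0,9,-100,0,85],[0,0,0,9,-100,0,85],[0,0,0,9,-100,0,85]],
  ],
)

```text
clock: 2.2
ee_pos: [519.7, -180.7, 301.6]
tcp_rot: [0.67, 0.743, 0.0, 0.0]
wrist_force: [0.0, -0.0, -0.7]
gripper_width: 0.991
gripper_force: 0.0
```

```bash
python3 - <<'E'
from h import *
s=get_state(); print(s['clock'],s['ee_pos'],s['tcp_rot'])
a,i=snap('wrist','w2'); np.save('w2.npy',i,allow_pickle=True)
E
```

```text
2.2 [ 519.68574531 -180.68373544  301.55359456] [6.69793382e-01 7.42547486e-01 1.56870052e-04 1.76459560e-04]
```

View pics/w2.png

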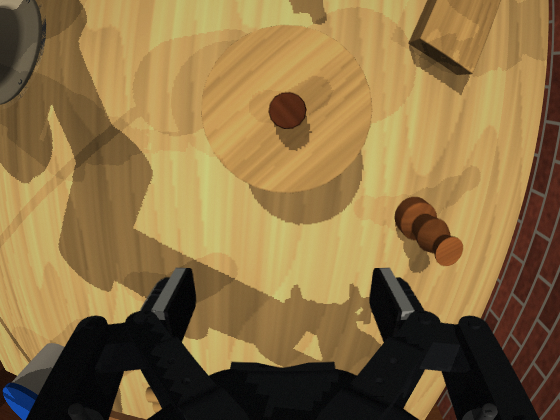

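Knob top at (287,110), with the lid's disc spanning (201–372, 25–191).

```bash
python3 - <<'E'
from h import *
i=np.load('w2.npy',allow_pickle=True).item()
print(onz(i,287,110,163,True),'disc',[onz(i,u,v,133,True) for u,v in((201,108),(372,108),(287,25),(287,191))])
E
```

```text
[ 515.5 -106.   163. ] disc [array([ 433.3, -111.5,  133. ]), array([597.5, -94.1, 133. ]), array([507.5, -24.4, 133. ]), array([ 524.5, -186.4,  133. ])]
```

Request:
step_arm(
  series=[
    [[0,0,0,-2,35,-15,85],[0,0,0,-4,65,-40,85],[0,0,0,-4,75,-75,85],[0,0,0,-4,75,-110,85],[0,0,0,-4,75,-140,85],[0,0,0,-4,75,-155,85],[0,0,0,-4,75,-163,85],[0,0,0,-4,75,-163,85]],
  ],
)

```text
clock: 2.92
ee_pos: [514.7, -106.2, 136.8]
tcp_rot: [0.67, 0.742, -0.001, -0.001]
wrist_force: [-0.2, -0.2, -0.1]
gripper_width: 0.993
gripper_force: 0.0
```

Request:
step_arm(
  series=[
    [[0,0,0,0,0,0,20],[0,0,0,0,0,0,20],[0,0,0,0,0,0,20],[0,0,0,0,0,0,20],[0,0,0,0,0,0,20],[0,0,0,0,0,0,20],[0,0,0,0,0,0,20],[0,0,0,0,0,0,20]],
  ],
)

```text
clock: 3.58
ee_pos: [516.2, -107.1, 139.7]
tcp_rot: [0.671, 0.742, 0.001, 0.001]
wrist_force: [0.3, -0.7, 6.1]
gripper_width: 0.361
gripper_force: 59.7
```

Request:
step_arm(
  series=[
    [[0,0,0,0,0,10,20],[0,0,0,0,0,20,20],[0,0,0,0,0,35,20],[0,0,0,0,0,50,20],[0,0,0,-30,25,55,20],[0,0,0,-60,50,55,20],[0,0,0,-90,75,55,20],[0,0,0,-115,95,55,20]],
  ],
)

```text
clock: 4.25
ee_pos: [398.6, -10.8, 193.5]
tcp_rot: [0.671, 0.742, -0.0, -0.0]
wrist_force: [-0.7, -0.4, -1.9]
gripper_width: 0.359
gripper_force: 59.9
```

Request:
step_arm(
  series=[
    [[0,0,0,-15,10,0,20],[0,0,0,-30,20,-10,20],[0,0,0,-32,22,-40,20],[0,0,0,-32,22,-75,20],[0,0,0,-32,22,-110,20],[0,0,0,-32,22,-140,20],[0,0,0,-32,22,-150,20],[0,0,0,-32,22,-150,20]],
  ],
)

```text
clock: 4.92
ee_pos: [366.2, 10.2, 40.8]
tcp_rot: [0.671, 0.742, -0.002, -0.003]
wrist_force: [-0.8, -0.0, -2.3]
gripper_width: 0.361
gripper_force: 60.2
```

Request:
step_arm(
  series=[
    [[0,0,0,0,0,-7,20],[0,0,0,0,0,-12,20],[0,0,0,0,0,-16,20],[0,0,0,0,0,-18,20],[0,0,0,0,0,-20,20],[0,0,0,0,0,-21,20],[0,0,0,0,0,-21,20],[0,0,0,0,0,-21,20]],
  ],
)

```text
clock: 5.58
ee_pos: [368.7, 10.0, 22.7]
tcp_rot: [0.671, 0.742, 0.0, 0.0]
wrist_force: [-1.8, -0.0, -0.3]
gripper_width: 0.358
gripper_force: 60.3
```

Request:
step_arm(
  series=[
    [[0,0,0,0,0,0,85],[0,0,0,0,0,0,85],[0,0,0,0,0,0,85],[0,0,0,0,0,0,85],[0,0,0,0,0,20,85],[0,0,0,0,0,55,85],[0,0,0,0,0,95,85],[0,0,0,0,0,130,85]],
  ],
)

```text
clock: 6.25
ee_pos: [368.3, 10.1, 154.5]
tcp_rot: [0.671, 0.742, 0.0, 0.0]
wrist_force: [0.5, -0.2, 0.6]
gripper_width: 0.996
gripper_force: 0.0
```

Request:
step_arm(
  series=[
    [[0,0,0,20,15,30,85],[0,0,0,40,35,55,85],[0,0,0,65,55,80,85],[0,0,0,90,75,100,85],[0,0,0,115,95,115,85],[0,0,0,135,110,120,85],[0,0,0,135,110,120,85],[0,0,0,135,110,120,85]],
  ],
)

```text
clock: 6.92
ee_pos: [503.9, 120.6, 271.6]
tcp_rot: [0.67, 0.742, -0.0, -0.0]
wrist_force: [-0.4, -0.3, 0.5]
gripper_width: 0.998
gripper_force: 0.0
```

```bash
python3 - <<'E'
from h import *
s=get_state(); print(s['clock'],s['ee_pos'],s['tcp_rot'])
a,i=snap('wrist','w3'); np.save('w3.npy',i,allow_pickle=True)
h=cv2.cvtColor(a,cv2.COLOR_RGB2HSV).astype(int);H,S,V=h[...,0],h[...,1],h[...,2]
for nm,m in (('red',((H<5)|(H>174))&(S>190)&(V>90)),('green',(abs(H-62)<20)&(S>110))):
    for A,c in blobs(m,60): print(nm,A,c,onz(i,*c,113,True))
E
```

```text
6.9167 [503.91189152 120.59900427 271.64198685] [ 6.70116167e-01  7.42255987e-01 -4.96726202e-04 -3.53662331e-04]
red 340 [294.9  14.5] [497.8 285.6 113. ]
red 431 [292.5 210. ] [515.5  98.8 113. ]
green 406 [294.4  65. ] [502.2 237.1 113. ]
green 374 [294.  115.4] [506.8 190.3 113. ]
```

View pics/w3.png

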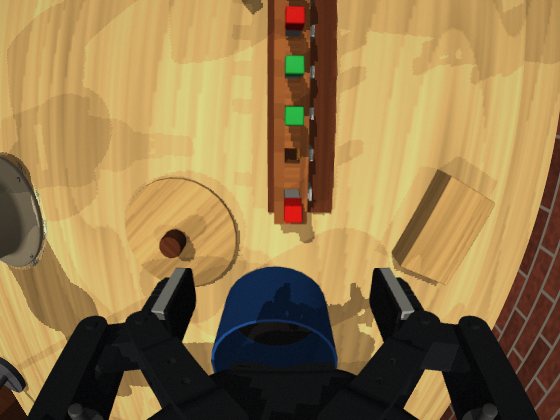

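The view shows reds at (292,210) and (295,14), greens at (294,115) and (294,65), and the empty slot at (292,155). The lid lies flat at (182,231) and the tin is open. The strip's yaw is about 5.4°, which the tool already matches, so I grip red slot 1 at about (515.7, 95).

Request:
step_arm(
  series=[
    [[0,0,0,6,-13,-30,85],[0,0,0,12,-25,-65,85],[0,0,0,12,-25,-105,85],[0,0,0,12,-25,-145,85],[0,0,0,12,-25,-180,85],[0,0,0,12,-25,-195,85],[0,0,0,12,-25,-195,85],[0,0,0,12,-25,-195,60]],
  ],
)

```text
clock: 7.63
ee_pos: [514.8, 94.5, 77.4]
tcp_rot: [0.671, 0.742, -0.0, -0.0]
wrist_force: [0.3, 0.2, 0.6]
gripper_width: 0.881
gripper_force: 0.0
```

Request:
step_arm(
  series=[
    [[0,0,0,0,0,0,35],[0,0,0,0,0,0,25],[0,0,0,0,0,0,15],[0,0,0,0,0,0,8],[0,0,0,0,0,0,8],[0,0,0,0,0,0,8],[0,0,0,0,0,0,8],[0,0,0,0,0,0,8]],
  ],
)

```text
clock: 8.3
ee_pos: [516.2, 95.1, 78.4]
tcp_rot: [0.671, 0.742, 0.001, 0.001]
wrist_force: [-0.8, -0.9, 5.8]
gripper_width: 0.2
gripper_force: 59.2
```

Request:
step_arm(
  series=[
    [[0,0,0,0,0,3,8],[0,0,0,0,0,7,8],[0,0,0,0,0,12,8],[0,0,0,0,0,18,8],[0,0,0,0,0,26,8],[0,0,0,0,0,34,8],[0,0,0,0,0,42,8],[0,0,0,0,0,50,8]],
  ],
)

```text
clock: 8.97
ee_pos: [515.0, 95.0, 127.5]
tcp_rot: [0.671, 0.742, -0.001, -0.001]
wrist_force: [-0.4, -0.1, -2.4]
gripper_width: 0.196
gripper_force: 60.4
```

Request:
step_arm(
  series=[
    [[0,0,0,0,0,30,8],[0,0,0,0,0,65,8],[0,0,0,0,0,100,8],[0,0,0,0,-25,100,8],[0,0,0,0,-60,100,8],[0,0,0,0,-95,100,8],[0,0,0,0,-130,100,8],[0,0,0,0,-160,100,8]],
  ],
)

```text
clock: 9.63
ee_pos: [514.7, -66.8, 227.7]
tcp_rot: [0.671, 0.742, -0.0, -0.0]
wrist_force: [0.6, 0.4, -1.3]
gripper_width: 0.202
gripper_force: 60.5
```

Request:
step_arm(
  series=[
    [[0,0,0,0,-35,0,8],[0,0,0,0,-70,0,8],[0,0,0,0,-80,-20,8],[0,0,0,0,-80,-55,8],[0,0,0,0,-80,-90,8],[0,0,0,0,-80,-120,8],[0,0,0,0,-80,-138,8],[0,0,0,0,-80,-145,8]],
  ],
)

```text
clock: 10.3
ee_pos: [513.2, -144.2, 78.7]
tcp_rot: [0.671, 0.742, -0.001, -0.003]
wrist_force: [-0.4, 0.1, -1.8]
gripper_width: 0.2
gripper_force: 60.3
```

Request:
step_arm(
  series=[
    [[0,0,0,0,0,-3,8],[0,0,0,0,0,-5,8],[0,0,0,0,0,-6,8],[0,0,0,0,0,-6,8],[0,0,0,0,0,-6,8],[0,0,0,0,0,-6,8],[0,0,0,0,0,-6,8],[0,0,0,0,0,-6,8]],
  ],
)

```text
clock: 10.97
ee_pos: [515.6, -145.0, 76.6]
tcp_rot: [0.671, 0.742, 0.0, 0.0]
wrist_force: [0.6, -0.5, -2.4]
gripper_width: 0.202
gripper_force: 43.3
```

Request:
step_arm(
  series=[
    [[0,0,0,0,0,-1,8],[0,0,0,0,0,-1,22],[0,0,0,0,0,-1,28],[0,0,0,0,0,-1,34],[0,0,0,0,0,-1,38],[0,0,0,0,0,-1,38],[0,0,0,0,0,10,38],[0,0,0,0,0,40,38]],
  ],
)

```text
clock: 11.63
ee_pos: [513.2, -144.1, 113.0]
tcp_rot: [0.671, 0.742, -0.002, -0.004]
wrist_force: [-0.2, 0.0, 0.1]
gripper_width: 0.444
gripper_force: 0.0
```

Request:
step_arm(
  series=[
    [[0,0,0,0,0,35,38],[0,0,0,0,0,70,50],[0,0,0,-5,30,105,85],[0,0,0,-8,70,115,85],[0,0,0,-10,110,115,85],[0,0,0,-12,150,115,85],[0,0,0,-14,190,115,85],[0,0,0,-16,230,115,85]],
  ],
)

```text
clock: 12.3
ee_pos: [499.0, 86.9, 232.7]
tcp_rot: [0.671, 0.742, 0.001, 0.001]
wrist_force: [2.1, -0.4, -0.7]
gripper_width: 0.995
gripper_force: 0.0
```

Request:
step_arm(
  series=[
    [[0,0,0,0,40,0,85],[0,0,0,0,75,0,85],[0,0,0,0,110,0,85],[0,0,0,0,125,0,85],[0,0,0,0,125,0,85],[0,0,0,0,125,0,85],[0,0,0,0,125,0,85],[0,0,0,0,125,0,85]],
  ],
)

```text
clock: 12.97
ee_pos: [499.7, 209.0, 231.8]
tcp_rot: [0.671, 0.741, 0.0, 0.0]
wrist_force: [-0.6, -1.2, 1.1]
gripper_width: 0.995
gripper_force: 0.0
```

```bash
python3 - <<'E'
from h import *
s=get_state(); print(s['clock'],s['ee_pos'],s['tcp_rot'])
a,i=snap('wrist','w4'); np.save('w4.npy',i,allow_pickle=True)
t,j=snap('top','t4'); S,k=snap('scene','s4')
v=np.vstack([np.hstack([cv2.resize(t[180:270,150:350],(600,270)),]),cv2.resize(S[160:300,170:430],(600,323))[:300]]); cv2.imwrite('pics/c4.png',v[:,:,::-1])
h=cv2.cvtColor(a,cv2.COLOR_RGB2HSV).astype(int);H,S,V=h[...,0],h[...,1],h[...,2]
for nm,m in (('red',((H<5)|(H>174))&(S>190)&(V>90)),('green',(abs(H-62)<20)&(S>110))):
    for A,c in blobs(m,60): print(nm,A,c,onz(i,*c,113,True))
E
```

```text
12.9667 [499.73670365 208.95774964 231.77574596] [6.71095333e-01 7.41371002e-01 1.89654751e-04 2.34067965e-04]
red 471 [289.9  49.2] [492.8 333.5 113. ]
red 480 [289.6 108.5] [497.4 285.6 113. ]
green 553 [289.4 164.6] [502.  239.9 113. ]
green 566 [288.9 216.8] [506.4 194.5 113. ]
```

View pics/c4.png

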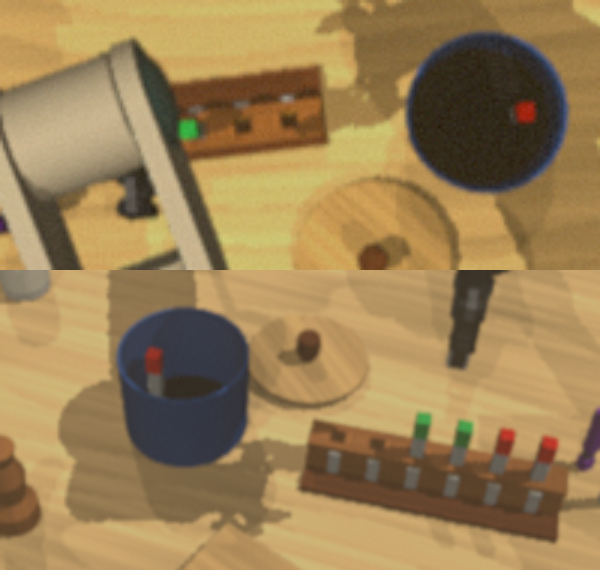

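The crops show the bar standing upright in the tin at crop pixel (525,112), the lid flat on the bench, and the greens still home. Next is the red in slot 5, at about (497.5, 286).

Request:
step_arm(
  series=[
    [[0,0,0,-1,35,0,85],[0,0,0,-2,70,0,85],[0,0,0,-2,77,-25,85],[0,0,0,-2,77,-65,85],[0,0,0,-2,77,-105,85],[0,0,0,-2,77,-140,85],[0,0,0,-2,77,-154,85],[0,0,0,-2,77,-154,85]],
  ],
)

```text
clock: 13.78
ee_pos: [495.2, 285.3, 72.4]
tcp_rot: [0.671, 0.742, -0.004, -0.002]
wrist_force: [-0.3, 0.3, -0.8]
gripper_width: 1.0
gripper_force: 0.0
```

Request:
step_arm(
  series=[
    [[0,0,0,0,0,0,45],[0,0,0,0,0,0,30],[0,0,0,0,0,0,20],[0,0,0,0,0,0,8],[0,0,0,0,0,0,8],[0,0,0,0,0,0,8],[0,0,0,0,0,0,8],[0,0,0,0,0,0,8]],
  ],
)

```text
clock: 14.45
ee_pos: [498.1, 287.3, 78.5]
tcp_rot: [0.671, 0.742, 0.001, 0.0]
wrist_force: [-1.1, 0.7, 6.2]
gripper_width: 0.203
gripper_force: 59.3
```

Request:
step_arm(
  series=[
    [[0,0,0,0,0,3,8],[0,0,0,0,0,7,8],[0,0,0,0,0,12,8],[0,0,0,0,0,18,8],[0,0,0,0,0,26,8],[0,0,0,0,0,34,8],[0,0,0,0,0,42,8],[0,0,0,0,0,50,8]],
  ],
)

```text
clock: 15.12
ee_pos: [497.5, 287.3, 129.3]
tcp_rot: [0.67, 0.742, 0.001, -0.0]
wrist_force: [1.4, 0.5, -1.9]
gripper_width: 0.203
gripper_force: 60.1
```

Request:
step_arm(
  series=[
    [[0,0,0,0,0,35,8],[0,0,0,0,0,70,8],[0,0,0,0,0,100,8],[0,0,0,2,-35,100,8],[0,0,0,4,-75,100,8],[0,0,0,6,-115,100,8],[0,0,0,9,-155,100,8],[0,0,0,11,-190,100,8]],
  ],
)

```text
clock: 15.78
ee_pos: [508.1, 95.1, 228.8]
tcp_rot: [0.671, 0.742, 0.0, 0.0]
wrist_force: [0.6, 0.2, -2.6]
gripper_width: 0.201
gripper_force: 60.2
```

Request:
step_arm(
  series=[
    [[0,0,0,1,-40,0,8],[0,0,0,2,-80,0,8],[0,0,0,3,-120,0,8],[0,0,0,4,-155,0,8],[0,0,0,5,-185,0,8],[0,0,0,5,-198,0,8],[0,0,0,5,-198,0,8],[0,0,0,5,-198,-20,8]],
  ],
)

```text
clock: 16.45
ee_pos: [515.1, -101.2, 212.1]
tcp_rot: [0.671, 0.741, 0.002, 0.003]
wrist_force: [-0.2, 0.4, -1.8]
gripper_width: 0.204
gripper_force: 60.3
```

Request:
step_arm(
  series=[
    [[0,0,0,0,0,-30,8],[0,0,0,0,0,-65,8],[0,0,0,0,0,-95,8],[0,0,0,0,0,-118,8],[0,0,0,0,0,-128,8],[0,0,0,0,0,-131,8],[0,0,0,0,0,-132,8],[0,0,0,0,0,-132,8]],
  ],
)

```text
clock: 17.12
ee_pos: [514.3, -100.6, 76.8]
tcp_rot: [0.67, 0.742, 0.001, 0.001]
wrist_force: [-0.2, 0.1, -2.0]
gripper_width: 0.201
gripper_force: 60.2
```

Request:
step_arm(
  series=[
    [[0,0,0,0,0,0,8],[0,0,0,0,0,0,8],[0,0,0,0,0,0,8],[0,0,0,0,0,0,8],[0,0,0,0,0,0,8],[0,0,0,0,0,0,8],[0,0,0,0,0,0,8],[0,0,0,0,0,0,8]],
  ],
)

```text
clock: 17.78
ee_pos: [513.6, -101.0, 75.5]
tcp_rot: [0.671, 0.742, 0.0, 0.0]
wrist_force: [-0.8, 0.5, 0.2]
gripper_width: 0.197
gripper_force: 60.4
```

Floor contact. Release, then back to the strip for slot 6.

Request:
step_arm(
  series=[
    [[0,0,0,0,0,0,22],[0,0,0,0,0,0,28],[0,0,0,0,0,0,34],[0,0,0,0,0,0,38],[0,0,0,0,0,0,38],[0,0,0,0,0,10,38],[0,0,0,0,0,35,38],[0,0,0,0,0,70,38]],
  ],
)

```text
clock: 18.45
ee_pos: [511.9, -100.5, 143.9]
tcp_rot: [0.671, 0.742, -0.001, -0.003]
wrist_force: [1.3, -0.4, 0.3]
gripper_width: 0.443
gripper_force: 0.0
```

Request:
step_arm(
  series=[
    [[0,0,0,0,0,35,38],[0,0,0,0,0,70,50],[0,0,0,0,30,80,85],[0,0,0,-2,70,80,85],[0,0,0,-4,110,80,85],[0,0,0,-6,150,80,85],[0,0,0,-8,190,80,85],[0,0,0,-10,230,80,85]],
  ],
)

```text
clock: 19.12
ee_pos: [503.0, 130.9, 226.4]
tcp_rot: [0.671, 0.742, 0.001, 0.0]
wrist_force: [1.1, 0.5, -0.1]
gripper_width: 0.997
gripper_force: 0.0
```

Request:
step_arm(
  series=[
    [[0,0,0,-2,40,0,85],[0,0,0,-4,80,0,85],[0,0,0,-6,120,0,85],[0,0,0,-8,160,0,85],[0,0,0,-10,190,0,85],[0,0,0,-10,205,0,85],[0,0,0,-10,205,0,85],[0,0,0,-10,205,0,85]],
  ],
)

```text
clock: 19.78
ee_pos: [493.3, 334.5, 225.7]
tcp_rot: [0.67, 0.742, -0.0, 0.0]
wrist_force: [0.2, -0.9, -0.8]
gripper_width: 0.995
gripper_force: 0.0
```

Request:
step_arm(
  series=[
    [[0,0,0,0,0,-30,85],[0,0,0,0,0,-65,85],[0,0,0,0,0,-100,85],[0,0,0,0,0,-130,85],[0,0,0,0,0,-145,85],[0,0,0,0,0,-148,85],[0,0,0,0,0,-148,45],[0,0,0,0,0,-148,30]],
  ],
)

```text
clock: 20.45
ee_pos: [494.6, 333.8, 79.4]
tcp_rot: [0.671, 0.742, 0.001, 0.0]
wrist_force: [0.6, 0.5, -0.3]
gripper_width: 0.744
gripper_force: 0.0
```

Request:
step_arm(
  series=[
    [[0,0,0,0,0,0,8],[0,0,0,0,0,0,8],[0,0,0,0,0,0,8],[0,0,0,0,0,0,8],[0,0,0,0,0,0,8],[0,0,0,0,0,0,8],[0,0,0,0,0,0,8],[0,0,0,0,0,0,8]],
  ],
)

```text
clock: 21.12
ee_pos: [493.9, 334.4, 78.5]
tcp_rot: [0.67, 0.742, 0.001, 0.0]
wrist_force: [-1.5, -0.7, 5.8]
gripper_width: 0.205
gripper_force: 59.3
```

Request:
step_arm(
  series=[
    [[0,0,0,0,0,3,8],[0,0,0,0,0,7,8],[0,0,0,0,0,12,8],[0,0,0,0,0,18,8],[0,0,0,0,0,26,8],[0,0,0,0,0,34,8],[0,0,0,0,0,42,8],[0,0,0,0,0,50,8]],
  ],
)

```text
clock: 21.78
ee_pos: [493.8, 334.3, 129.4]
tcp_rot: [0.671, 0.742, 0.001, 0.0]
wrist_force: [-0.2, -0.8, -1.1]
gripper_width: 0.204
gripper_force: 59.8
```

Request:
step_arm(
  series=[
    [[0,0,0,0,0,35,8],[0,0,0,0,0,70,8],[0,0,0,0,0,100,8],[0,0,0,2,-35,100,8],[0,0,0,4,-75,100,8],[0,0,0,6,-115,100,8],[0,0,0,9,-155,100,8],[0,0,0,11,-190,100,8]],
  ],
)

```text
clock: 22.45
ee_pos: [504.3, 142.0, 228.9]
tcp_rot: [0.671, 0.742, 0.001, 0.001]
wrist_force: [1.0, -0.2, -2.3]
gripper_width: 0.204
gripper_force: 59.8
```

Request:
step_arm(
  series=[
    [[0,0,0,2,-35,0,8],[0,0,0,4,-75,0,8],[0,0,0,6,-115,0,8],[0,0,0,8,-155,0,8],[0,0,0,10,-190,0,8],[0,0,0,10,-202,0,8],[0,0,0,10,-202,0,8],[0,0,0,10,-202,0,8]],
  ],
)

```text
clock: 23.12
ee_pos: [514.6, -57.9, 228.2]
tcp_rot: [0.671, 0.741, 0.001, 0.0]
wrist_force: [0.0, 0.2, -1.2]
gripper_width: 0.199
gripper_force: 59.8
```

```bash
python3 - <<'E'
from h import *
s=get_state(); print(s['clock'],s['ee_pos'])
S,k=snap('scene','s5'); t,j=snap('top','t5')
v=np.vstack([cv2.resize(t[180:270,150:350],(600,270)),cv2.resize(S[160:300,170:430],(600,323))]); cv2.imwrite('pics/c5.png',v[:,:,::-1])
E
```

```text
23.1167 [514.55918996 -57.85568985 228.18420771]
```

View pics/c5.png

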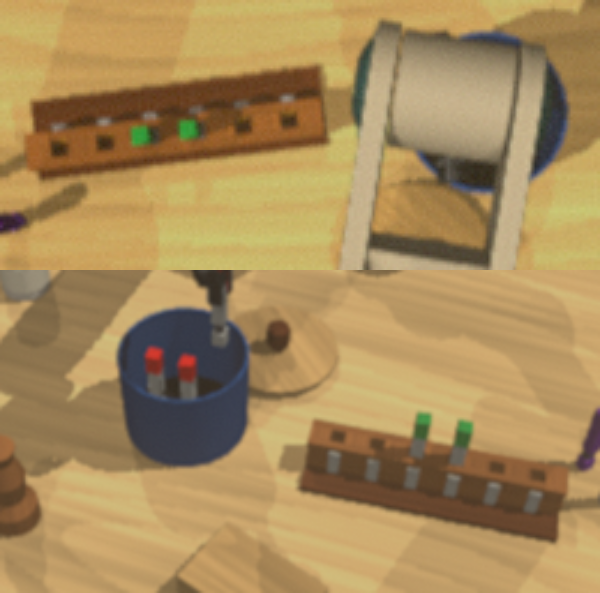

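Two bars stand upright in the tin and the strip holds only the greens. The lid has been knocked aside: the knob in the scene crop moved from (308,343) to (278,335). I'll place bar 3, then locate the lid.

Request:
step_arm(
  series=[
    [[0,0,0,0,0,-35,8],[0,0,0,0,0,-70,8],[0,0,0,0,0,-105,8],[0,0,0,0,0,-132,8],[0,0,0,0,0,-145,8],[0,0,0,0,0,-150,8],[0,0,0,0,0,-152,8],[0,0,0,0,0,-153,8]],
  ],
)

```text
clock: 23.88
ee_pos: [514.3, -56.9, 75.5]
tcp_rot: [0.67, 0.742, -0.0, -0.0]
wrist_force: [-8.0, -1.4, 9.3]
gripper_width: 0.199
gripper_force: 61.7
```

Request:
step_arm(
  series=[
    [[0,0,0,0,0,0,8],[0,0,0,0,0,0,8],[0,0,0,0,0,0,8],[0,0,0,0,0,0,22],[0,0,0,0,0,0,28],[0,0,0,0,0,0,34],[0,0,0,0,0,0,38],[0,0,0,0,0,0,38]],
  ],
)

```text
clock: 24.55
ee_pos: [513.8, -61.8, 75.1]
tcp_rot: [0.672, 0.741, -0.003, 0.002]
wrist_force: [-10.7, -20.1, 3.7]
gripper_width: 0.444
gripper_force: 0.0
```

Request:
step_arm(
  series=[
    [[0,0,0,0,0,15,38],[0,0,0,0,0,40,38],[0,0,0,0,0,75,38],[0,0,0,0,0,110,50],[0,0,0,-10,-20,145,85],[0,0,0,-30,-45,170,85],[0,0,0,-55,-70,180,85],[0,0,0,-80,-95,185,85]],
  ],
)

```text
clock: 25.22
ee_pos: [434.9, -153.4, 262.7]
tcp_rot: [0.67, 0.743, 0.001, 0.003]
wrist_force: [0.5, -0.9, -0.3]
gripper_width: 0.992
gripper_force: 0.0
```

Request:
step_arm(
  series=[
    [[0,0,0,-20,-10,10,85],[0,0,0,-40,-20,20,85],[0,0,0,-40,-20,20,85],[0,0,0,-40,-20,20,85],[0,0,0,-40,-20,20,85],[0,0,0,-40,-20,20,85],[0,0,0,-40,-20,20,85],[0,0,0,-40,-20,20,85]],
  ],
)

```text
clock: 25.88
ee_pos: [394.9, -172.5, 278.8]
tcp_rot: [0.67, 0.742, -0.0, -0.0]
wrist_force: [0.4, -0.6, -0.6]
gripper_width: 0.996
gripper_force: 0.0
```

```bash
python3 - <<'E'
from h import *
s=get_state(); print(s['clock'],s['ee_pos'])
a,i=snap('wrist','w6'); np.save('w6.npy',i,allow_pickle=True)
E
```

```text
25.8833 [ 394.92480503 -172.48572311  278.77218081]
```

View pics/w6.png

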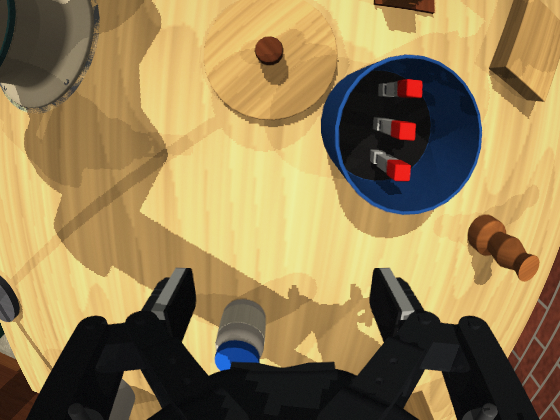

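All three reds stand upright in the tin, at (405,90), (400,130) and (398,170). The tin rim spans about (337–481, 55–214) and the lid's knob top is at (269,50).

```bash
python3 - <<'E'
from h import *
i=np.load('w6.npy',allow_pickle=True).item()
P=[onz(i,u,v,125,True)[:2] for u,v in((338,135),(481,135),(409,55),(406,214))]; print(P)
print('knobtop',onz(i,269,50,46,True),'disc',[onz(i,u,v,16,True)[:2] for u,v in((203,55),(338,55),(262,117))])
j=camera_info('top'); print('tin from top',onz(j,312.3,217.3,125))
# rim outer: fit blob of blue in t4
t=cv2.imread('pics/t4.png'); h=cv2.cvtColor(t,cv2.COLOR_BGR2HSV).astype(int)
m=(abs(h[...,0]-112)<12)&(h[...,1]>120)&(h[...,2]>60); m[:190]=0;m[250:]=0;m[:,:280]=0;m[:,345:]=0
y,x=np.nonzero(m); (c,ax,an)=cv2.minEnclosingCircle(np.c_[x,y].astype(np.float32))+(0,); print(c,ax,onz(j,*c,125))
E
```

```text
[array([ 439.9, -115.6]), array([593., -91.]), array([498.6, -29. ]), array([ 522.6, -185. ])]
knobtop [364.8 -32.8  46. ] disc [array([281.6, -39.3]), array([447.7, -24.3]), array([ 362.8, -112.9])]
tin from top [ 518.3 -107.4  125. ]
(332.0, 222.5) 15.041708946228027 [ 501.5 -164.7  125. ]
```

Request:
step_arm(
  series=[
    [[0,0,0,-8,35,-10,85],[0,0,0,-16,70,-25,85],[0,0,0,-24,105,-45,85],[0,0,0,-30,135,-65,85],[0,0,0,-30,140,-100,85],[0,0,0,-30,140,-140,85],[0,0,0,-30,140,-180,85],[0,0,0,-30,140,-210,85]],
  ],
)

```text
clock: 26.6
ee_pos: [363.3, -32.2, 66.3]
tcp_rot: [0.67, 0.742, -0.001, -0.001]
wrist_force: [-0.1, 0.1, -0.3]
gripper_width: 0.998
gripper_force: 0.0
```

Request:
step_arm(
  series=[
    [[0,0,0,0,0,-20,85],[0,0,0,0,0,-35,85],[0,0,0,0,0,-43,85],[0,0,0,0,0,-45,85],[0,0,0,0,0,-45,50],[0,0,0,0,0,-45,35],[0,0,0,0,0,-45,20],[0,0,0,0,0,-45,20]],
  ],
)

```text
clock: 27.27
ee_pos: [365.2, -33.1, 25.3]
tcp_rot: [0.671, 0.742, 0.001, 0.001]
wrist_force: [0.4, -0.3, 0.4]
gripper_width: 0.444
gripper_force: 0.0
```

Request:
step_arm(
  series=[
    [[0,0,0,0,0,0,20],[0,0,0,0,0,0,20],[0,0,0,0,0,0,20],[0,0,0,0,0,0,20],[0,0,0,0,0,10,20],[0,0,0,0,0,25,20],[0,0,0,0,0,45,20],[0,0,0,0,0,60,20]],
  ],
)

```text
clock: 27.93
ee_pos: [364.3, -32.9, 85.2]
tcp_rot: [0.671, 0.742, -0.0, -0.0]
wrist_force: [0.1, -0.1, -2.5]
gripper_width: 0.356
gripper_force: 59.9
```

Request:
step_arm(
  series=[
    [[0,0,0,0,0,35,20],[0,0,0,0,0,70,20],[0,0,0,0,0,100,20],[0,0,0,20,-10,110,20],[0,0,0,50,-24,110,20],[0,0,0,80,-39,110,20],[0,0,0,110,-54,110,20],[0,0,0,140,-68,110,20]],
  ],
)

```text
clock: 28.6
ee_pos: [505.6, -101.8, 193.7]
tcp_rot: [0.671, 0.742, -0.0, -0.0]
wrist_force: [0.9, 0.4, -2.1]
gripper_width: 0.357
gripper_force: 60.4
```

Request:
step_arm(
  series=[
    [[0,0,0,8,-4,0,20],[0,0,0,12,-6,0,20],[0,0,0,12,-6,0,20],[0,0,0,12,-6,-10,20],[0,0,0,12,-6,-20,20],[0,0,0,12,-6,-30,20],[0,0,0,12,-6,-30,20],[0,0,0,12,-6,-30,20]],
  ],
)

```text
clock: 29.27
ee_pos: [515.7, -106.6, 163.3]
tcp_rot: [0.67, 0.742, -0.0, -0.001]
wrist_force: [0.9, -0.1, -3.5]
gripper_width: 0.353
gripper_force: 60.6
```

```bash
python3 - <<'E'
from h import *
s=get_state(); print(s['clock'],s['ee_pos'],s['wrist_force'],s['gripper_width'])
S,k=snap('scene','s7'); t,j=snap('top','t7'); w,i=snap('wrist','w7')
cv2.imwrite('pics/c7.png',np.hstack([cv2.resize(S[150:250,200:300],(400,400)),cv2.resize(w[180:420,80:480],(400,400))])[:,:,::-1])
E
```

```text
29.2667 [ 515.68992116 -106.56432615  163.32866363] [ 0.94732773 -0.07208878 -3.49645896] 0.35251793540016424
```

View pics/c7.png

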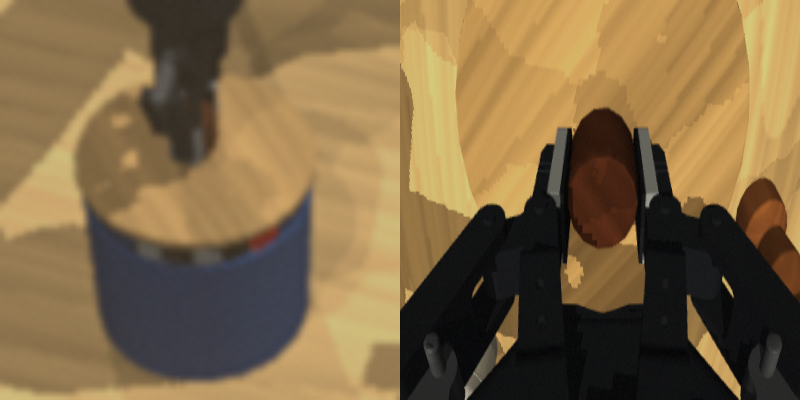

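The lid hangs level and centred over the tin (disc at about (195,165) in the left crop), with the knob centred between the pads. Lower it now.

Request:
step_arm(
  series=[
    [[0,0,0,0,0,-4,20],[0,0,0,0,0,-8,20],[0,0,0,0,0,-12,20],[0,0,0,0,0,-15,20],[0,0,0,0,0,-18,20],[0,0,0,0,0,-21,20],[0,0,0,0,0,-22,20],[0,0,0,0,0,-22,20]],
  ],
)

```text
clock: 30.08
ee_pos: [516.5, -107.0, 142.5]
tcp_rot: [0.671, 0.742, 0.0, 0.0]
wrist_force: [-1.5, 0.5, -0.2]
gripper_width: 0.357
gripper_force: 60.7
```

Request:
step_arm(
  series=[
    [[0,0,0,0,0,0,40],[0,0,0,0,0,0,60],[0,0,0,0,0,0,85],[0,0,0,0,0,0,85],[0,0,0,0,0,5,85],[0,0,0,0,0,25,85],[0,0,0,0,0,60,85],[0,0,0,0,0,95,85]],
  ],
)

```text
clock: 30.75
ee_pos: [515.8, -106.8, 237.9]
tcp_rot: [0.671, 0.742, -0.001, -0.001]
wrist_force: [2.0, -0.7, 2.0]
gripper_width: 0.997
gripper_force: 0.0
```

Request:
step_arm(
  series=[
    [[0,0,0,-10,-35,20,85],[0,0,0,-20,-65,40,85],[0,0,0,-30,-90,60,85],[0,0,0,-30,-100,60,85],[0,0,0,-30,-100,60,85],[0,0,0,-30,-100,60,85],[0,0,0,-30,-100,60,85],[0,0,0,-30,-100,60,85]],
  ],
)

```text
clock: 31.42
ee_pos: [486.7, -205.7, 296.1]
tcp_rot: [0.67, 0.742, -0.0, -0.001]
wrist_force: [-0.5, -0.2, -0.4]
gripper_width: 0.993
gripper_force: 0.0
```

```bash
python3 - <<'E'
from h import *
S,k=snap('scene','s8'); w,i=snap('wrist','w8'); t,j=snap('top','t8')
cv2.imwrite('pics/c8.png',np.hstack([cv2.resize(S[150:290,200:440],(480,280)),cv2.resize(t[130:280,130:370],(320,200)).copy() if 0 else cv2.resize(w[0:240,140:460],(320,280))])[:,:,::-1])
E
```

```text
(no output)
```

View pics/c8.png

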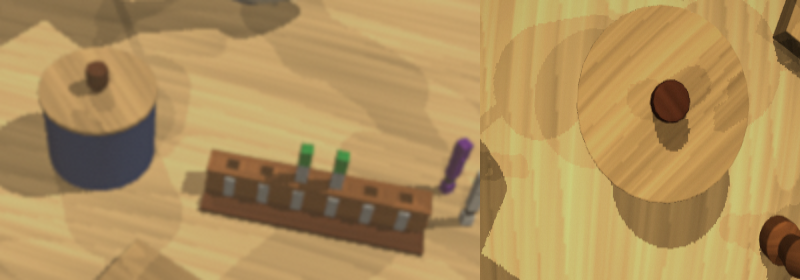

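The lid sits flat and home on the tin, with the knob at (97,76) in the left crop. The greens are home in the strip and nothing else has moved.

```bash
python3 -c "
from rig import *
print(close_job())"
```

```text
the job is handed in; nothing more can be done
None
```

The job is handed in at about 31 s of robot time: all three red bars are in the tin with the lid back on flat, both green bars are still home in the strip, and nothing else on the bench appears to have been moved.

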